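# Fit the temperature probe into the still

## Task

Fit the steel temperature probe into the still's probe port: lift it off its wooden rest by the blue band, slide it about halfway into the bore and let go, then take a fresh hold on the black rear handle and push it home until its collar has squeezed the orange seal ring fully in. Go gently: never force or wedge it in the port (a push of 15 N is plenty). Let go and leave it there, and do not disturb the glass beaker or the amber bottle.

Things in the scene. Friction and masses are not known exactly. Their poses are not given: they have to be found in the camera images.
- probe: the probe, 225 mm long, 0.16 to 0.26 kg, lying level. x runs along the rod to the tip; origin on the rod's axis, mid blue band (30 mm long). Measured from it along x: tip at +125 mm (last 12 mm taper to 6 mm diameter), stem of 16 mm diameter from +113 to -25, collar from -25 to -31, black handle from -31 to -100 mm. It may roll about x.
- probe_tip (a point): the centre of the probe's tip
- probe_collar (a point): centre of the front face of the probe's steel collar (36 mm diameter, 6 mm thick), 150 mm behind the tip
- probe_handle (a point): middle of the black rear handle (22 mm diameter, 69 mm long), 66 mm behind the middle of the blue band
- port: the still's probe port, fixed: a level tube of 34 mm diameter. Origin: centre of the tube's mouth, 90 mm above the table; x runs along the bore, inwards; z up. Bore 18 mm wide (about 1 mm of play all round), 165 mm deep. A brass gland nut (next entries) covers the mouth. The still's body, 200 mm high and of 200 mm diameter, begins 65 mm behind the mouth.
- gland_base (a point): the front face of the brass gland nut (48 mm diameter) if it were screwed right in: on the bore's axis, at port x = -6 mm. The nut's face stands 0 to 24 mm further out than this, differently each time and not measured. The collar meets the seal ring and then the nut's hard face when the tip is 120 to 144 mm inside the mouth: feel for it.
- gland_grip (a point): on the bore's axis, 30 mm inside the mouth: two sprung rubber shoes at the bore's sides squeeze the stem with some 6 N each. They begin to resist when the tip is some 25 mm inside (up to about 10 N) and then drag with 2 to 8 N all the way in; they hold the probe where it is left. Let go halfway, the probe sags by 4 to 12 mm at its handle.
- seal (a joint): how far the orange seal ring (31 mm outside diameter, standing 4 mm in front of the nut's face) is pushed in: 0 free, 0.004 m fully in (hard stop, level with the nut's face). Sprung, about 2.3 N when fully in; it comes back out if the probe comes away. Beyond it the stop is rigid: the force climbs by some 10 N per mm, so creep the last stretch (about 10 mm/s).
- rest: the wooden rest that carries the probe at the start, fixed, 220 x 70 mm, its x axis along the probe towards the tip, origin under its centre on the table. The probe's axis lies 60 mm above the table in two notches, at x = +85 and -70 mm, whose cheeks reach 64 mm above the table; lift straight up.
- beaker: glass beaker, 68 mm diameter, 85 mm high, origin under its centre; a bystander
- bottle: amber bottle, 60 mm diameter, 130 mm high, origin under its centre; a bystander
Not all that is in view belongs to the job. Leave any pink look-alike of the probe alone.

How it is judged (in metres and radians):
On the way, in this order (a step that is already met when the one before it is completed fails the run):
1. the probe is held by the blue band with its tip 35 to 85 mm inside the bore (x of probe_tip in the frame of port between 0.035 and 0.085 m and horizontal distance between probe_tip and port below 0.087 m and angle between the x axis of probe and the x axis of port, either way round below 0.15 rad and x of the grasp point in the frame of probe between -0.02 and 0.02 m and contact force between the fingers and probe above 1 N), for 0.1 s.
2. the probe is let go about halfway, its tip 40 to 95 mm inside (x of probe_tip in the frame of port between 0.04 and 0.095 m and contact force between the fingers and probe below 0.1 N), for 0.2 s.
3. the probe is held by the black handle, with its tip more than 100 mm inside (x of probe_tip in the frame of port above 0.1 m and x of the grasp point in the frame of probe between -0.115 and -0.031 m and contact force between the fingers and probe above 1 N), for 0.1 s.
At the end, for the whole second after the job is handed in: The probe sits at rest and let go in the bore, its tip at least 117 mm inside, in line within 0.1 rad, and its collar keeps the orange seal ring pushed in by at least 3 of its 4 mm (value of joint seal above 0.003 m and x of probe_tip in the frame of port above 0.117 m and y of probe_tip in the frame of port between -0.006 and 0.006 m and angle between the x axis of probe and the x axis of port, either way round below 0.1 rad and contact force between the fingers and probe below 0.1 N and linear speed of probe below 0.02 m/s); the robot touches nothing.
It fails at once if the probe is forced or wedged in the port: more than 45 N of contact force in all between the probe and the port, nut, seal and shoes (about 12 N of it is only the shoes' squeeze) (contact force between probe and port above 45 N).
It fails at once if the beaker is knocked: moved more than 20 mm (distance of beaker from where it was at the start of the episode above 0.02 m).
It fails at once if the bottle is knocked: moved more than 20 mm (distance of bottle from where it was at the start of the episode above 0.02 m).
It also fails if it takes over 70 s, if anything falls off the work surface, if the arm or the gripper's body presses on something with over 40 N, if the wrist force passes 120 N, or if a joint passes its speed limit or range.

## Robot

A 6-joint arm with a two-finger parallel gripper is mounted at the origin on the work surface. World frame = base frame: x ahead of the robot, y to its left, z up, the work surface at z = 0. Lengths are in m, angles in degrees, forces in N, time in s.
With the tool pointing down it reaches from about 0.35 to 0.875 m from the base axis. Payload 4.2 kg.
Tool frame: the origin (TCP) lies on the centre line of the jaws, within the pads' length; the fingertips stand 19 mm ahead of it and the grasp point (between the pads) is the TCP (tips_ahead is the y of the fingertips in the tool frame, in m); y points along the fingers, x is the direction in which the jaws open and shut, and the axes are right-handed (so a half turn about y gives the same grasp; the last joint's range is limited). The gripper opens to 85 mm and grips with 20 to 120 N. Pads are 22 mm wide; open, the fingers measure 114 mm over their backs; the gripper's body (76 mm by 85 mm) begins 54 mm behind the grasp point. The pads swing forward as they close: fully open they stand 13 mm farther back than shut.
Start: joints at [82.426, 22.042, 0.453, 0, -68.411, -14.817], TCP at [0.238, 0.578, 0.25] pointing down, gripper open.
Joint ranges: [-179.83, 179.83], [-69.29, 118.12], [-61.27, 80.66], [-181.25, 117.63], [-171.15, -9.14], [-177.46, 177.46]. Speed limits (degrees/s): [159.86, 159.86, 180, 180, 180, 180].

## Interface

Orientations are given as [roll, pitch, yaw] about the fixed x, y, z axes, in that order (R = Rz(yaw) Ry(pitch) Rx(roll)).
In Python, from rig import get_obs, camera, job_done, tips_ahead gives the robot as it stands.
- The arm moves only by the tool apply_moves, never from a script. Its argument "series" is a list of rows, each a list of 2 entries, a list of its own where there are three numbers: the shift along the tool's x, y, z in mm, then the turn about the tool's y in degrees. In form: [[[dx, dy, dz], roll], ...]. A call has 1 to 5 rows; each row is the pose to reach, as a shift and turn from the pose measured when the call began, along the tool's axes at that moment; what a row does not reach only later rows make up. A row lasts 1/12 s, in which the tool goes at most 41.7 mm and 7.16 degrees, less where a joint would pass 70% of its speed; a pose out of reach is approached as far as the arm can. A call with a gripper value outside its range is refused whole. "hand" is the closure in counts, from 0 (fully open) to 255 (shut), set as the call begins (left out, the last holds). The fingers move at their own pace and stop on an object; "squeeze" is the grip in N (left out, the last holds). Time passes only in rows, so rows that repeat a pose let the fingers close. It gives the time, the measured TCP pose, the force and the opening at its end, in the units of the state.
- get_obs(): the state, without advancing time (a new reading comes with each control period).
- camera(name): name is "scene" or "top" or "wrist"; returns a dict with "pixels" (400x640x3 uint8, red, green, blue), "fx", "fy", "cx", "cy" (pixels), "k1" (the pictures are not rectified: a ray, as slopes to the right and down, at radius r is drawn at 1 + k1 r^2 times it, then the intrinsics apply), "R" (3x3) and "t" (3): a world point X has camera coordinates R X + t; the wrist camera has in their place "mount" (4x4, takes a point from camera to tool coordinates, whose origin is the TCP and whose axes are the tool frame's). Camera axes: x right, y down, z forward; pixel columns grow to the right and rows downward; lengths in m; the calibration is good to about 2 mm. A picture is of the moment at which its call begins: read the wrist's pose just before it. There is no depth.
- job_done(): hands the job in, once; it reports no verdict.
The state is a dict: "t": time; "qpos": joint angles; "qvel": joint speeds; "joint_efforts": joint torques, N m; "position": TCP position; "tcp_rot": TCP orientation; "force": force on the tool from outside, world axes, zero at the start; "wrist_torque": the same for the moment, N m; "grip_width": finger opening in m.
Only numpy, scipy, OpenCV 4.12 (cv2) and the standard library are available. Lean on these libraries where they do the work, as an engineer would, in place of code of your own. Each camera call takes 0.05 s, during which the arm holds its last target. There are 200 camera calls.

## Working session

There is one attempt and no reset: what is moved stays moved. The work goes in short steps, Python scripts to look and compute and a tool call to move; the robot and the scene stay as the last step left them, time stands still between calls to the robot, and variables do not carry over. Pictures are saved under pics/ and viewed, on a budget of 10 in all, crops included, one or two more only if the job needs it, and the job is handed in when it is done.

Besides the shell and the picture viewer there is one more tool, called after "Request:" as name([rows], argument=value, ...), one row to a line, values as JSON. apply_moves: Moves the arm, as the interface text tells. Its arguments: {"type":"object","properties":{"series":{"type":"array"},"hand":{"type":"number"},"squeeze":{"type":"number"}},"required":["series"]}

```bash
mkdir -p pics; python3 - <<'E'
from rig import *
import cv2,numpy as np
o=get_obs();print({k:np.round(v,4).tolist() for k,v in o.items()}, tips_ahead)
for n in ["scene","top","wrist"]:
    c=camera(n); cv2.imwrite(f"pics/{n}0.png",c["pixels"][:,:,::-1])
    np.savez(f"{n}0.npz",**c)
    print(n,{k:np.round(v,4).tolist() for k,v in c.items() if k!="pixels"})
E
```

```text
{'t': 0.0, 'qpos': [82.4261, 22.0917, 0.3801, -0.0303, -68.4119, -14.8185], 'qvel': [-0.0295, -0.0508, 0.0144, -0.0606, 0.0256, -0.0242], 'joint_efforts': [-0.0015, -39.229, 18.8395, 4.1863, -0.0046, -0.0], 'position': [0.2378, 0.5774, 0.2492], 'tcp_rot': [-89.9956, -0.1267, -112.4036], 'force': [0.2408, 0.0735, -0.2988], 'wrist_torque': [0.0396, -0.0543, 0.0341], 'grip_width': 0.0854} 0.019
scene {'fx': 370.3648, 'fy': 370.3648, 'cx': 320.0097, 'cy': 202.9193, 'k1': -0.0693, 'R': [[-0.1403, 0.99, -0.016], [0.7958, 0.1031, -0.5967], [-0.5891, -0.0964, -0.8023]], 't': [0.1801, -0.3163, 1.1383]}
top {'fx': 471.6493, 'fy': 471.6493, 'cx': 317.7477, 'cy': 186.5132, 'k1': -0.0006, 'R': [[0.1127, -0.9936, 0.0024], [-0.967, -0.1102, -0.2299], [0.2287, 0.0236, -0.9732]], 't': [-0.1534, 0.4847, 0.912]}
wrist {'fx': 310.5159, 'fy': 310.5159, 'cx': 319.7923, 'cy': 198.2088, 'k1': -0.0435, 'mount': [[1.0, -0.0017, 0.0003, -0.0008], [-0.0007, -0.2825, 0.9593, -0.1235], [-0.0016, -0.9593, -0.2825, 0.0725], [0.0, 0.0, 0.0, 1.0]]}
```

View pics/top0.png

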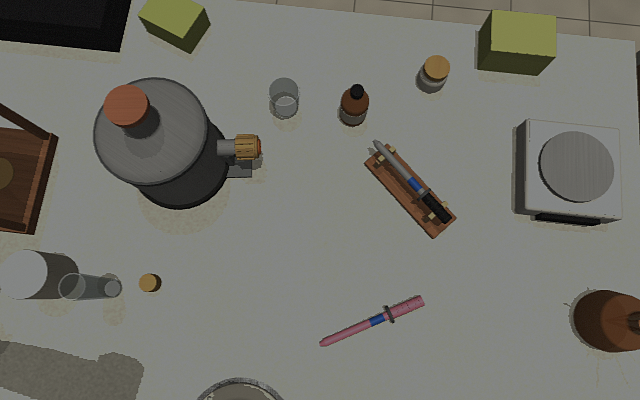

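View pics/scene0.png

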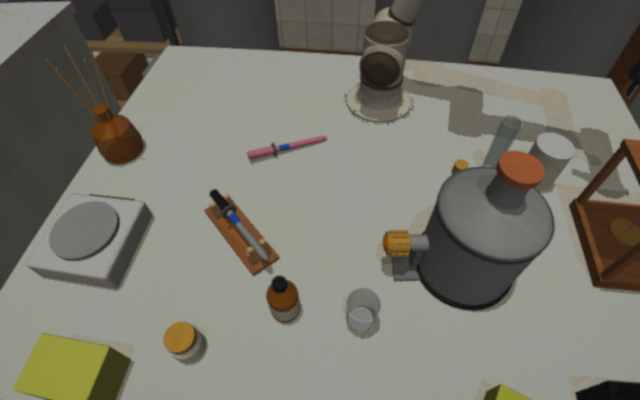

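The top view shows three things that could pass for the probe:
- The steel probe on the wooden rest, with its blue band at about (415,185).
- The pink look-alike at (376,320), which I leave alone.
- The port's brass nut at (247,147), which is the target and not the probe.

I choose the steel one. The beaker is at (284,98) and the bottle at (354,105). Next is a close crop to check.

```bash
cat > h.py <<'E'
import numpy as np,cv2
def und(c,uv):
    K=np.array([[c["fx"],0,c["cx"]],[0,c["fy"],c["cy"]],[0,0,1.]])
    # k1 model on slopes
    return cv2.undistortPoints(np.array(uv,float).reshape(-1,1,2),K,np.array([float(c["k1"]),0,0,0,0])).reshape(-1,2)
def Rt(c,T=None):
    if "R" in c: return c["R"].T, -c["R"].T@c["t"]
    M=T@c["mount"]; return M[:3,:3],M[:3,3]
def rays(c,uv,T=None):
    R,o=Rt(c,T); p=und(c,uv); d=np.c_[p,np.ones(len(p))]@R.T
    return o,d/np.linalg.norm(d,axis=1)[:,None]
def plane(c,uv,z,T=None):
    o,d=rays(c,uv,T); return o+d*((z-o[2])/d[:,2])[:,None]
def tri(o1,d1,o2,d2):
    A=np.c_[d1,-d2]; s=np.linalg.lstsq(A,o2-o1,rcond=None)[0]
    a,b=o1+s[0]*d1,o2+s[1]*d2; return (a+b)/2,np.linalg.norm(a-b)
def pose(o):
    from scipy.spatial.transform import Rotation as Ro
    T=np.eye(4);T[:3,:3]=Ro.from_euler("xyz",o["tcp_rot"],degrees=True).as_matrix();T[:3,3]=o["position"];return T
def proj(c,X,T=None):
    R,o=Rt(c,T); p=(np.atleast_2d(X)-o)@R; s=p[:,:2]/p[:,2:]; r=(s**2).sum(1)[:,None]
    return s*(1+c["k1"]*r)*[c["fx"],c["fy"]]+[c["cx"],c["cy"]]
E
python3 - <<'E'
from h import *
t=dict(np.load("top0.npz"));s=dict(np.load("scene0.npz"))
def big(c,x,y,w,h):
    im=c["pixels"][y:y+h,x:x+w,::-1]; return cv2.resize(cv2.convertScaleAbs(im,alpha=1.6),(400,300),interpolation=cv2.INTER_CUBIC)
a=np.vstack([np.hstack([big(t,355,130,120,90),big(t,180,110,120,90)]),np.hstack([big(s,190,180,120,90),big(s,350,200,120,90)])])
cv2.imwrite("pics/crop1.png",a)
res={}
for n,c,box in [("top",t,(355,130,475,245)),("scene",s,(190,180,300,280))]:
    hsv=cv2.cvtColor(c["pixels"],cv2.COLOR_RGB2HSV)
    m=cv2.inRange(hsv,(105,120,60),(130,255,255));b=np.zeros_like(m);b[box[1]:box[3],box[0]:box[2]]=1;m*=b
    ys,xs=np.nonzero(m);res[n]=(xs.mean(),ys.mean());print(n,"blue",len(xs),res[n])
print("plane",plane(t,[res["top"]],.06),plane(s,[res["scene"]],.06))
o1,d1=rays(t,[res["top"]]);o2,d2=rays(s,[res["scene"]]);print(tri(o1,d1[0],o2,d2[0]))
for n,c,box in [("top",t,(225,125,275,165)),("scene",s,(378,225,430,262))]:
    hsv=cv2.cvtColor(c["pixels"],cv2.COLOR_RGB2HSV)
    m=cv2.inRange(hsv,(5,120,70),(30,255,255));b=np.zeros_like(m);b[box[1]:box[3],box[0]:box[2]]=1;m*=b
    ys,xs=np.nonzero(m);r=cv2.minAreaRect(np.c_[xs,ys].astype(np.float32));print(n,"nut",len(xs),r,xs.mean(),ys.mean());res["n"+n]=r[0]
    print(plane(c,[r[0]],.09))
o1,d1=rays(t,[res["ntop"]]);o2,d2=rays(s,[res["nscene"]]);print(tri(o1,d1[0],o2,d2[0]))
E
```

```text
top blue 102 (np.float64(414.2156862745098), np.float64(183.6764705882353))
scene blue 69 (np.float64(233.55072463768116), np.float64(218.17391304347825))
plane [[ 0.52641448 -0.29358348  0.06      ]] [[ 0.52329252 -0.29877555  0.06      ]]
(array([ 0.52587149, -0.29488581,  0.06429768]), np.float64(0.0042301190084996))
top nut 543 ((247.5, 146.5), (25.0, 25.0), 90.0) 246.865561694291 146.05156537753223
[[0.5575207  0.05195923 0.09      ]]
scene nut 619 ((396.5, 243.0), (27.0, 26.0), 0.0) 396.92568659127625 243.19386106623585
[[0.55818024 0.05190843 0.09      ]]
(array([0.55773963, 0.05204993, 0.08928994]), np.float64(8.655586045057899e-05))
```

View pics/crop1.png

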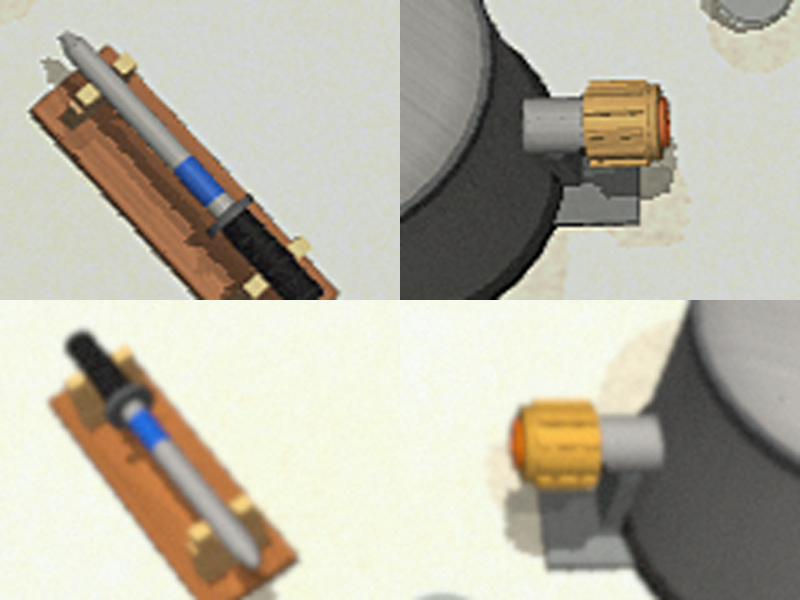

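```bash
python3 - <<'E'
from h import *
t=dict(np.load("top0.npz"));s=dict(np.load("scene0.npz"))
P=plane(t,[(374.5,142),(415,184),(448,216.5)],.06);print("probe top",P.round(4).tolist())
d=P[0]-P[2];print("yaw",np.degrees(np.arctan2(d[1],d[0])),np.linalg.norm(d[:2]))
f=lambda x,y:(190+x/3.3333,180+y/3.3333)
Q=plane(s,[f(252,562),f(147,430),f(78,342)],.06);print("scene",Q.round(4).tolist());d=Q[0]-Q[2];print(np.degrees(np.arctan2(d[1],d[0])),np.linalg.norm(d[:2]))
g=lambda x,y:(180+(x-400)/3.3333,110+y/3.3333)
B=plane(t,[g(523,124),g(583,124.3),g(625,123.5),g(655,124)],.09);print("bore top",B.round(4).tolist())
d=B[3]-B[0];print(np.degrees(np.arctan2(d[1],d[0])))
k=lambda x,y:(350+(x-400)/3.3333,200+(y-300)/3.3333)
B2=plane(s,[k(518,440),k(562,443),k(630,441)],.09);print("bore sc",B2.round(4).tolist())
for c,box in((t,(85,65,240,215)),):
    hsv=cv2.cvtColor(c["pixels"],cv2.COLOR_RGB2GRAY)
    print(hsv[130,85:235:5],hsv[70:215:5,165])
ts=plane(t,[(94.5,130),(209,130),(152,77),(152,184)],.2);print(ts.round(3).tolist())
for n,c,uvs in (("beaker",t,[(285,107)]),("bottle",t,[(353,118)])): print(n,plane(c,uvs,.0).round(3))
E
```

```text
probe top [[0.6067, -0.205, 0.06], [0.5259, -0.2952, 0.06], [0.4661, -0.3658, 0.06]]
yaw 48.83490728117522 0.21364810174660856
scene [[0.7859, -0.1663, 0.06], [0.7234, -0.2411, 0.06], [0.6772, -0.2963, 0.06]]
50.08184827108266 0.16944235492961077
bore top [[0.549, 0.1131, 0.09], [0.553, 0.077, 0.09], [0.5564, 0.0518, 0.09], [0.5581, 0.0337, 0.09]]
-83.48847983270561
bore sc [[0.5587, 0.0299, 0.09], [0.5574, 0.056, 0.09], [0.5509, 0.0964, 0.09]]
[132 132  70  94  96  93  95  96  48  41  40  40  41  39  49  90 101  98
  98  98  99  95  95  88  60  31  37 136 132 133] [132 133  70  94  92  92  95  94  94 101  99 100 101  97 100  98  99 101
 101  97  96  86  61  38  42  44  39  23 124]
[[0.523, 0.308, 0.2], [0.546, 0.104, 0.2], [0.636, 0.225, 0.2], [0.437, 0.186, 0.2]]
beaker [[ 0.688 -0.002  0.   ]]
bottle [[ 0.679 -0.157  0.   ]]
```

```bash
cat > go.py <<'E'
# usage: go.py x y z yawz [maxstep_mm]: tool-frame shift (mm) and turn from here to a world pose
import sys
from h import *
from rig import get_obs
o=get_obs();T=pose(o);a=[float(v) for v in sys.argv[1:]]
sh=T[:3,:3].T@(np.array(a[:3])-T[:3,3])*1e3
yz=np.degrees(np.arctan2(T[1,2],T[0,2]));turn=-((a[3]-yz+180)%360-180)
st=a[4] if len(a)>4 else 41
n=max(1,int(np.ceil(max(np.linalg.norm(sh)/st,abs(turn)/7))))
print("t",o["t"],"yawz",yz.round(2),"y tilt",T[:3,1].round(4),"shift",sh.round(1).tolist(),"turn",round(turn,2),"rows",n)
print([[[round(float(v),1) for v in sh*i/n],round(turn*i/n,1)] for i in range(1,min(n,5)+1)])
E
python3 go.py 0.2378 0.5774 0.42 -22.4; python3 go.py .43 0 .42 -90
```

```text
t 0.15 yawz -22.4 y tilt [-5.0e-04 -1.6e-03 -1.0e+00] shift [0.4, -170.5, -0.0] turn 0.0 rows 5
[[[0.1, -34.1, -0.0], np.float64(0.0)], [[0.2, -68.2, -0.0], np.float64(0.0)], [[0.3, -102.3, -0.0], np.float64(0.0)], [[0.3, -136.4, -0.0], np.float64(0.0)], [[0.4, -170.5, -0.0], np.float64(0.0)]]
t 0.15 yawz -22.4 y tilt [-5.0e-04 -1.6e-03 -1.0e+00] shift [461.0, -169.7, 397.7] turn 67.6 rows 16
[[[28.8, -10.6, 24.9], np.float64(4.2)], [[57.6, -21.2, 49.7], np.float64(8.5)], [[86.4, -31.8, 74.6], np.float64(12.7)], [[115.3, -42.4, 99.4], np.float64(16.9)], [[144.1, -53.0, 124.3], np.float64(21.1)]]
```

Request:
apply_moves([
  [[0, -34, 0], 0],
  [[0, -68, 0], 0],
  [[0, -102, 0], 0],
  [[0, -136, 0], 0],
  [[0, -160, 0], 0],
], hand=0, squeeze=40)

```text
t: 0.57
position: [0.2383, 0.5779, 0.413]
tcp_rot: [-90.0, 0.1, -112.4]
force: [0.0, -0.4, 0.6]
grip_width: 0.0857
```

Request:
apply_moves([
  [[29, 0, 25], 4],
  [[58, 0, 50], 8.5],
  [[86, 0, 75], 13],
  [[115, 0, 99], 17],
  [[144, 0, 124], 21],
])

```text
t: 0.98
position: [0.2981, 0.3956, 0.4123]
tcp_rot: [-90.0, 0.1, -133.6]
force: [1.7, 0.1, 0.7]
grip_width: 0.0852
```

```bash
python3 go.py .43 0 .40 -90
```

```text
t 0.9833 yawz -43.57 y tilt [ 5.0e-04  1.4e-03 -1.0e+00] shift [195.7, 11.8, 368.2] turn 46.43 rows 11
[[[17.8, 1.1, 33.5], np.float64(4.2)], [[35.6, 2.2, 66.9], np.float64(8.4)], [[53.4, 3.2, 100.4], np.float64(12.7)], [[71.2, 4.3, 133.9], np.float64(16.9)], [[89.0, 5.4, 167.4], np.float64(21.1)]]
```

Request:
apply_moves([
  [[18, 0, 33], 4.5],
  [[36, 0, 67], 9],
  [[53, 0, 100], 13],
  [[71, 0, 134], 17],
  [[89, 0, 167], 21],
])

```text
t: 1.4
position: [0.3576, 0.214, 0.4121]
tcp_rot: [-90.1, 0.1, -154.7]
force: [0.0, 0.6, -0.2]
grip_width: 0.0853
```

```bash
python3 go.py .526 -.2945 .25 -130.5
```

```text
t 1.4 yawz -64.73 y tilt [ 5.0e-04  1.7e-03 -1.0e+00] shift [65.0, 161.3, 531.9] turn 65.77 rows 14
[[[4.6, 11.5, 38.0], np.float64(4.7)], [[9.3, 23.0, 76.0], np.float64(9.4)], [[13.9, 34.6, 114.0], np.float64(14.1)], [[18.6, 46.1, 152.0], np.float64(18.8)], [[23.2, 57.6, 190.0], np.float64(23.5)]]
```

Request:
apply_moves([
  [[5, 8, 38], 4.7],
  [[9, 16, 76], 9.4],
  [[14, 24, 114], 14],
  [[19, 32, 152], 19],
  [[23, 40, 190], 23.5],
])

```text
t: 1.82
position: [0.4177, 0.0305, 0.3716]
tcp_rot: [-90.1, 0.1, -178.4]
force: [1.6, -0.3, 0.4]
grip_width: 0.0852
```

```bash
python3 go.py .526 -.2945 .25 -130.5
```

```text
t 1.8167 yawz -88.44 y tilt [ 0.001   0.0022 -1.    ] shift [-99.3, 121.0, 328.0] turn 42.06 rows 9
[[[-11.0, 13.4, 36.4], np.float64(4.7)], [[-22.1, 26.9, 72.9], np.float64(9.3)], [[-33.1, 40.3, 109.3], np.float64(14.0)], [[-44.1, 53.8, 145.8], np.float64(18.7)], [[-55.2, 67.2, 182.2], np.float64(23.4)]]
```

Request:
apply_moves([
  [[-11, 13, 36], 4.7],
  [[-22, 27, 73], 9.4],
  [[-33, 40, 109], 14],
  [[-44, 54, 146], 19],
  [[-55, 67, 182], 23.5],
])

```text
t: 2.23
position: [0.4775, -0.1519, 0.3034]
tcp_rot: [-90.1, -0.0, 157.8]
force: [0.8, 0.7, -0.2]
grip_width: 0.0855
```

```bash
python3 go.py .526 -.2945 .22 -130.5
```

```text
t 2.2333 yawz -112.21 y tilt [ 8.0e-04  2.5e-03 -1.0e+00] shift [-98.8, 83.1, 113.9] turn 18.29 rows 5
[[[-19.8, 16.6, 22.8], np.float64(3.7)], [[-39.5, 33.2, 45.6], np.float64(7.3)], [[-59.3, 49.8, 68.3], np.float64(11.0)], [[-79.1, 66.4, 91.1], np.float64(14.6)], [[-98.8, 83.1, 113.9], np.float64(18.3)]]
```

Request:
apply_moves([
  [[-20, 17, 23], 4],
  [[-40, 33, 46], 7.5],
  [[-60, 50, 68], 11],
  [[-79, 66, 91], 15],
  [[-99, 83, 114], 18.3],
])

```text
t: 2.65
position: [0.5261, -0.2962, 0.2189]
tcp_rot: [-90.1, -0.1, 139.3]
force: [0.1, -0.5, 0.0]
grip_width: 0.0856
```

```bash
python3 - <<'E'
from rig import *
from h import *
o=get_obs();T=pose(o);c=camera("wrist");np.savez("w1.npz",T=T,**c)
im=c["pixels"][:,:,::-1].copy()
cv2.imwrite("pics/w1.png",cv2.convertScaleAbs(im,alpha=1.5))
hsv=cv2.cvtColor(c["pixels"],cv2.COLOR_RGB2HSV);m=cv2.inRange(hsv,(105,120,50),(130,255,255))
n,l,st,ce=cv2.connectedComponentsWithStats(m)
for i in range(1,n):
    if st[i,4]>60: print(st[i],ce[i],plane(c,[ce[i]],.06,T).round(4))
print(o["position"])
E
```

```text
[554  23  31  26 431] [569.96983759  36.73781903] [[ 0.2786 -0.2561  0.06  ]]
[313 174  16  32 359] [320.76880223 189.76601671] [[ 0.5284 -0.2926  0.06  ]]
[ 0.52614422 -0.29616622  0.21890785]
```

View pics/w1.png

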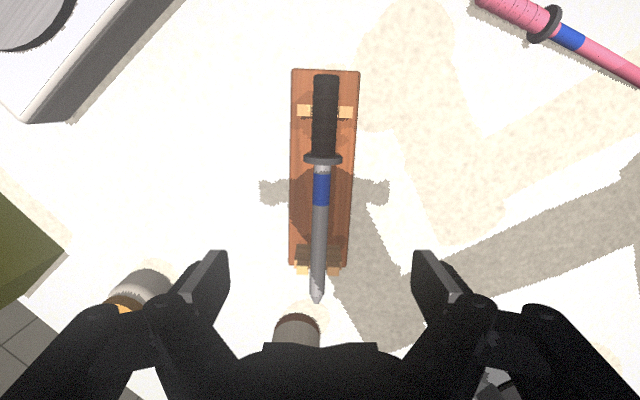

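The wrist view shows the steel probe with handle end at (326,78), blue band at (321,190) and tip at (317,302). The pads are on either side and the bottle cap is near (297,330). Now I refine the axis from these.

```bash
python3 - <<'E'
from h import *
c=dict(np.load("w1.npz"));T=c["T"]
P=plane(c,[(326,76),(323.5,150),(320.8,189.8),(317,302)],.06,T);print(P.round(4).tolist())
d=P[3]-P[0];print(np.degrees(np.arctan2(d[1],d[0])),np.linalg.norm(d[:2]),np.linalg.norm(P[3]-P[2]))
d=P[3]-P[2];print(np.degrees(np.arctan2(d[1],d[0])))
E
python3 go.py .5275 -.2935 .1 -130
```

```text
[[0.4594, -0.3659, 0.06], [0.5022, -0.3193, 0.06], [0.5284, -0.2926, 0.06], [0.6116, -0.2022, 0.06]]
47.08477189891985 0.2235518177792161 0.12282503301514218
47.38116549470103
t 2.7 yawz -131.0 y tilt [-0.0056  0.0037 -1.    ] shift [2.1, 113.9, -5.5] turn -1.0 rows 3
[[[0.7, 38.0, -1.8], np.float64(-0.3)], [[1.4, 76.0, -3.6], np.float64(-0.7)], [[2.1, 113.9, -5.5], np.float64(-1.0)]]
```

```bash
python3 go.py .5277 -.2930 .060 -132.5
```

```text
t 2.7 yawz -131.0 y tilt [-0.0056  0.0037 -1.    ] shift [2.0, 153.9, -6.0] turn 1.5 rows 4
[[[0.5, 38.5, -1.5], np.float64(0.4)], [[1.0, 77.0, -3.0], np.float64(0.7)], [[1.5, 115.5, -4.5], np.float64(1.1)], [[2.0, 153.9, -6.0], np.float64(1.5)]]
```

Request:
apply_moves([
  [[1, 35, -2], 0.5],
  [[1.5, 70, -4], 1],
  [[2, 105, -6], 1.5],
  [[2, 135, -6], 1.5],
  [[2, 154, -6], 1.5],
])

```text
t: 3.12
position: [0.5256, -0.2922, 0.056]
tcp_rot: [-89.8, -0.7, 137.5]
force: [-0.6, -0.9, -0.6]
grip_width: 0.0855
```

Request:
apply_moves([
  [[0, 0, 0], 0],
  [[0, 0, 0], 0],
  [[0, 0, 0], 0],
  [[0, 0, 0], 0],
  [[0, 0, 0], 0],
], hand=255, squeeze=40)

```text
t: 3.53
position: [0.5267, -0.2926, 0.0579]
tcp_rot: [-89.9, -0.5, 137.5]
force: [-0.4, -0.1, 0.2]
grip_width: 0.0256
```

Request:
apply_moves([
  [[0, 0, 0], 0],
  [[0, 0, 0], 0],
  [[0, 0, 0], 0],
])

```text
t: 3.78
position: [0.527, -0.2926, 0.0588]
tcp_rot: [-89.9, -0.4, 137.5]
force: [-0.4, 0.1, 1.6]
grip_width: 0.0145
```

```bash
python3 - <<'E'
from rig import *
o=get_obs();print(o["t"],o["position"],o["tcp_rot"],o["force"],o["wrist_torque"],o["grip_width"])
E
```

```text
3.7833 [ 0.5270059  -0.29261079  0.05879335] [-89.94705488  -0.43272555 137.47030446] [-0.37261514  0.10785824  1.5921335 ] [0.16341816 0.01115132 0.02768548] 0.014475612236097045
```

Request:
apply_moves([
  [[0, -10, 0], 0],
  [[0, -25, 0], 0],
  [[0, -45, 0], 0],
  [[0, -70, 0], 0],
  [[0, -90, 0], 0],
])

```text
t: 4.2
position: [0.5274, -0.2931, 0.1507]
tcp_rot: [-89.9, -0.4, 137.5]
force: [-0.0, -0.4, -2.4]
grip_width: 0.0146
```

```bash
python3 - <<'E'
from rig import *
from h import *
o=get_obs();T=pose(o);c=camera("wrist");np.savez("w2.npz",T=T,**c)
a=cv2.convertScaleAbs(c["pixels"][:,:,::-1],alpha=1.5)
c=camera("top");np.savez("t2.npz",T=T,**c);b=cv2.convertScaleAbs(c["pixels"][:,:,::-1],alpha=1.5)
cv2.imwrite("pics/w2.png",np.vstack([cv2.resize(a[60:360,120:520],(800,600)[:2])[:340],cv2.resize(b[90:240,180:500],(800,375))[:260]]))
print(o["t"],o["position"],o["tcp_rot"],o["force"],o["wrist_torque"],o["grip_width"])
E
python3 go.py .565 -.10 .15 -83
```

```text
4.2 [ 0.52743754 -0.29305772  0.15065623] [-89.94338689  -0.41530264 137.47984342] [-0.03743457 -0.35946754 -2.41139326] [-0.05877815 -0.06347827 -0.03312565] 0.014597553309216218
t 4.3 yawz -132.49 y tilt [ 0.0018  0.0014 -1.    ] shift [104.9, 3.7, -166.8] turn -49.49 rows 8
[[[13.1, 0.5, -20.8], np.float64(-6.2)], [[26.2, 0.9, -41.7], np.float64(-12.4)], [[39.3, 1.4, -62.5], np.float64(-18.6)], [[52.4, 1.8, -83.4], np.float64(-24.7)], [[65.6, 2.3, -104.2], np.float64(-30.9)]]
```

View pics/w2.png

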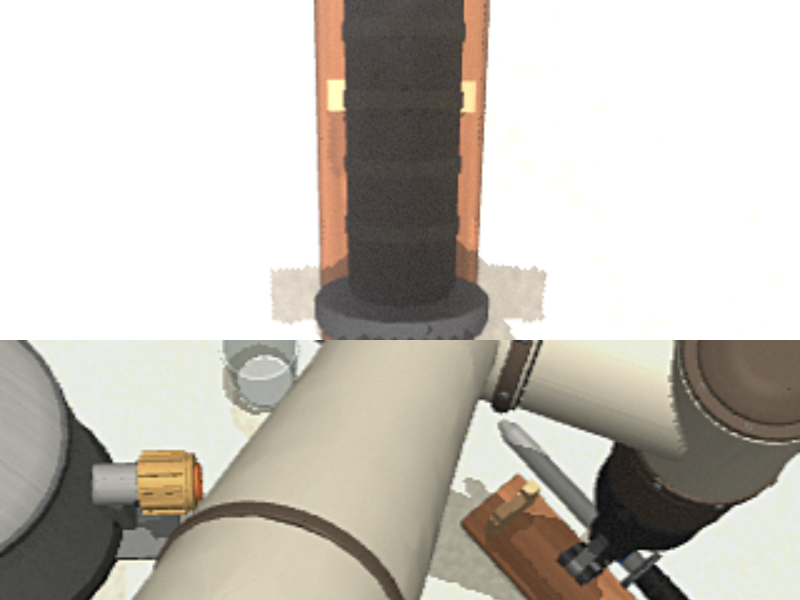

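The probe is off the rest and held just ahead of the collar. Now I swing to the port approach at height 0.17.

```bash
python3 go.py .580 -.1316 .17 -83 36
```

```text
t 4.3 yawz -132.49 y tilt [ 0.0018  0.0014 -1.    ] shift [72.5, -16.3, -153.6] turn -49.49 rows 8
[[[9.1, -2.0, -19.2], np.float64(-6.2)], [[18.1, -4.1, -38.4], np.float64(-12.4)], [[27.2, -6.1, -57.6], np.float64(-18.6)], [[36.2, -8.2, -76.8], np.float64(-24.7)], [[45.3, -10.2, -96.0], np.float64(-30.9)]]
```

Request:
apply_moves([
  [[4, -10, -8], -3],
  [[13, -20, -25], -9],
  [[22, -20, -44], -15],
  [[31, -20, -63], -21],
  [[40, -20, -82], -27],
])

```text
t: 4.72
position: [0.5547, -0.2053, 0.1724]
tcp_rot: [-90.1, -0.1, 164.8]
force: [0.4, 0.1, -2.6]
grip_width: 0.0147
```

```bash
python3 go.py .580 -.1316 .17 -83 22
```

```text
t 4.7167 yawz -105.24 y tilt [-4.0e-04  2.4e-03 -1.0e+00] shift [-5.0, 2.6, -77.8] turn -22.24 rows 4
[[[-1.3, 0.6, -19.4], np.float64(-5.6)], [[-2.5, 1.3, -38.9], np.float64(-11.1)], [[-3.8, 1.9, -58.3], np.float64(-16.7)], [[-5.0, 2.6, -77.8], np.float64(-22.2)]]
```

Request:
apply_moves([
  [[-1, 0, -20], -6],
  [[-2.5, 1, -39], -11],
  [[-4, 2, -58], -17],
  [[-5, 2.5, -78], -22.2],
  [[-5, 2.5, -78], -22.2],
])

```text
t: 5.13
position: [0.5801, -0.1286, 0.1686]
tcp_rot: [-90.2, -0.1, -172.7]
force: [0.4, -0.7, -2.5]
grip_width: 0.0149
```

```bash
python3 go.py .580 -.1316 .089 -83 22
```

```text
t 5.1333 yawz -82.73 y tilt [-0.0024  0.0033 -1.    ] shift [0.4, 79.6, 3.3] turn 0.27 rows 4
[[[0.1, 19.9, 0.8], np.float64(0.1)], [[0.2, 39.8, 1.6], np.float64(0.1)], [[0.3, 59.7, 2.5], np.float64(0.2)], [[0.4, 79.6, 3.3], np.float64(0.3)]]
```

Request:
apply_moves([
  [[0, 20, 1], 0.3],
  [[0, 40, 2], 0.3],
  [[0, 60, 3], 0.3],
  [[0, 79, 3], 0.3],
  [[0, 80, 3], 0.3],
])

```text
t: 5.55
position: [0.5764, -0.1314, 0.0837]
tcp_rot: [-90.3, -0.7, -173.2]
force: [-1.2, -1.2, -3.7]
grip_width: 0.0144
```

```bash
python3 - <<'E'
from rig import *
from h import *
o=get_obs();T=pose(o);ims=[]
for n in("scene","top"):
    c=camera(n);np.savez(n+"3.npz",T=T,**c)
    (x,y)=(330,180) if n=="scene" else (190,90)
    ims.append(cv2.resize(cv2.convertScaleAbs(c["pixels"][y:y+100,x:x+160,::-1],alpha=1.5),(800,500),interpolation=cv2.INTER_CUBIC)[100:400])
    print(n,"predicted tip",proj(c,T[:3,3]-T[:3,2]*.125))
cv2.imwrite("pics/p3.png",np.vstack(ims))
print(o["t"],o["position"],o["tcp_rot"],o["force"],o["wrist_torque"])
E
```

```text
scene predicted tip [[366.35564275 242.61977577]]
top predicted tip [[277.05471544 148.61090832]]
5.55 [ 0.57644338 -0.13138204  0.08366336] [ -90.331659     -0.70618636 -173.1791378 ] [-1.23623546 -1.20642483 -3.73525599] [-0.00255058  0.14744205  0.01394072]
```

View pics/p3.png

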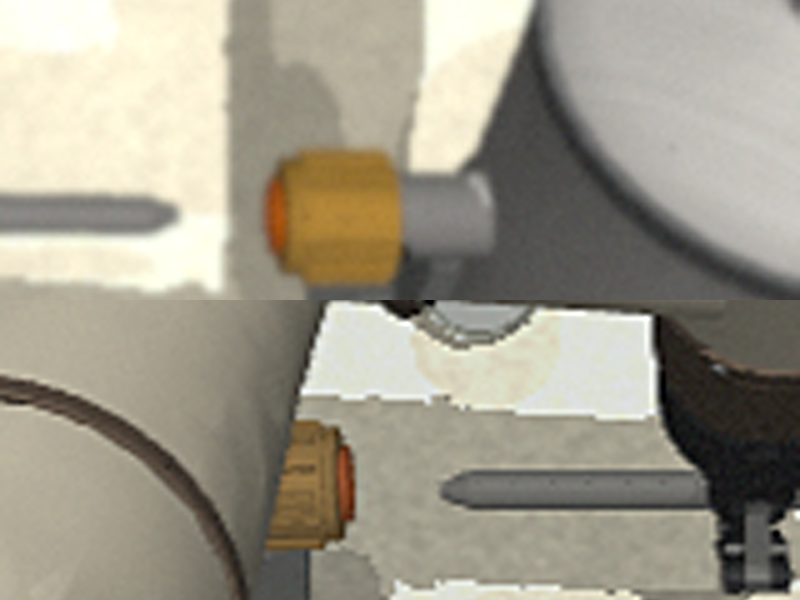

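```bash
cat > tri2.py <<'E'
from h import *
def T2(a,b):
    t=dict(np.load("top3.npz"));s=dict(np.load("scene3.npz"))
    o1,d1=rays(t,[a]);o2,d2=rays(s,[b]);return tri(o1,d1[0],o2,d2[0])
E
python3 - <<'E'
from tri2 import *
S=lambda x,y:(330+x/5,200+y/5)
P=lambda x,y:(190+x/5,110+(y-300)/5)
print("tip",T2(P(442,489.5),S(178,213)))
print("seal",T2(P(346,484.5),S(278,216)))
print("nutmid old",T2((247.5,146.5),(396.5,243)))
from rig import get_obs;print(get_obs()["position"],get_obs()["tcp_rot"])
T=np.load("top3.npz")["T"];print("pred tip",T[:3,3]-T[:3,2]*.125, T[:3,2])
E
```

```text
tip (array([ 0.56285442, -0.00941385,  0.08608273]), np.float64(0.001145476782425661))
seal (array([0.56008997, 0.0297245 , 0.08759048]), np.float64(0.0019301309403901678))
nutmid old (array([0.55773963, 0.05204993, 0.08928994]), np.float64(8.655586045057899e-05))
[ 0.57942408 -0.13164574  0.08752347] [ -90.21044499   -0.29693383 -173.07509279]
pred tip [ 0.56160679 -0.00726777  0.08438687] [ 0.11869269 -0.99291417 -0.00578807]
```

Tip and bore agree within about 0.5 mm in both views: scene tip (366,243), seal (386,243); top tip (278,148), seal (259,147). I go in gently.

Request:
apply_moves([
  [[0.5, -0.5, -8], 0],
  [[0.5, -0.5, -16], 0],
  [[0.5, -0.5, -23], 0],
  [[0.5, -0.5, -30], 0],
  [[0.5, -0.5, -34], 0],
])

```text
t: 6.07
position: [0.575, -0.0966, 0.089]
tcp_rot: [-90.2, -0.2, -173.0]
force: [-0.6, -0.6, -2.7]
grip_width: 0.0146
```

Request:
apply_moves([
  [[0, 0, -3], 0],
  [[0, 0, -6], 0],
  [[0, 0, -9], 0],
  [[0, 0, -12], 0],
  [[0, 0, -15], 0],
])

```text
t: 6.48
position: [0.5731, -0.0816, 0.089]
tcp_rot: [-90.2, -0.2, -173.0]
force: [-0.1, 0.5, -3.2]
grip_width: 0.0147
```

```bash
cat > st.py <<'E'
from rig import *
from h import *
o=get_obs();T=pose(o);p=T[:3,3];u=-T[:3,2]
tip=p+.125*u; f=np.array(o["force"])
C=np.array([.5565,.042]);b=np.array([-.1219,.9925]);n=np.array([b[1],-b[0]])
print("t",round(o["t"],2),"pos",p.round(4),"yaw",np.degrees(np.arctan2(u[1],u[0])).round(2),"pitch u",u[2].round(4),"tip depth est",((tip[:2]-C)@b*1e3).round(1),"tip side",((tip[:2]-C)@n*1e3).round(1),"tcp side",((p[:2]-C)@n*1e3).round(1),"f along/side/up",(f[:2]@b).round(1),(f[:2]@n).round(1),f[2].round(1),"torque",np.round(T[:3,:3].T@o["wrist_torque"],2),"w",round(o["grip_width"],4))
E
python3 st.py
```

```text
t 6.48 pos [ 0.5731 -0.0816  0.089 ] yaw 96.98 pitch u 0.0037 tip depth est 0.3 tip side 1.5 tcp side 1.4 f along/side/up 0.5 -0.0 -3.2 torque [ 0.03  0.01 -0.  ] w 0.0147
```

Request:
apply_moves([
  [[0, 0, -3], 0],
  [[0, 0, -6], 0],
  [[0, 0, -9], 0],
  [[0, 0, -12], 0],
  [[0, 0, -15], 0],
])

```text
t: 6.9
position: [0.5713, -0.0664, 0.089]
tcp_rot: [-90.2, -0.2, -173.0]
force: [0.5, -0.0, -2.0]
grip_width: 0.0146
```

```bash
python3 st.py
```

```text
t 6.9 pos [ 0.5713 -0.0664  0.089 ] yaw 96.97 pitch u 0.0038 tip depth est 15.6 tip side 1.5 tcp side 1.4 f along/side/up -0.1 0.5 -2.0 torque [0.03 0.01 0.03] w 0.0146
```

Request:
apply_moves([
  [[0, 0, -2], 0],
  [[0, 0, -4], 0],
  [[0, 0, -6], 0],
  [[0, 0, -8], 0],
  [[0, 0, -10], 0],
])

```text
t: 7.32
position: [0.57, -0.0563, 0.0891]
tcp_rot: [-90.2, -0.2, -173.0]
force: [-0.1, 0.2, -2.9]
grip_width: 0.0148
```

```bash
python3 st.py
```

```text
t 7.32 pos [ 0.57   -0.0563  0.0891] yaw 96.97 pitch u 0.0037 tip depth est 25.7 tip side 1.5 tcp side 1.4 f along/side/up 0.2 -0.1 -2.9 torque [ 0.    0.06 -0.05] w 0.0148
```

Request:
apply_moves([
  [[0, 0, -2], 0],
  [[0, 0, -4], 0],
  [[0, 0, -6], 0],
  [[0, 0, -8], 0],
])

```text
t: 7.65
position: [0.569, -0.0482, 0.0891]
tcp_rot: [-90.2, -0.2, -173.0]
force: [1.2, -0.4, -2.3]
grip_width: 0.015
```

```bash
python3 st.py
```

```text
t 7.65 pos [ 0.569  -0.0482  0.0891] yaw 96.97 pitch u 0.0037 tip depth est 33.9 tip side 1.5 tcp side 1.4 f along/side/up -0.5 1.2 -2.3 torque [0.06 0.03 0.01] w 0.015
```

Request:
apply_moves([
  [[0, 0, -2], 0],
  [[0, 0, -4], 0],
  [[0, 0, -6], 0],
  [[0, 0, -8], 0],
])

```text
t: 7.98
position: [0.5681, -0.0407, 0.0892]
tcp_rot: [-90.2, -0.2, -173.0]
force: [0.6, -6.8, -3.0]
grip_width: 0.0145
```

```bash
python3 st.py
```

```text
t 7.98 pos [ 0.5681 -0.0407  0.0892] yaw 96.99 pitch u 0.0026 tip depth est 41.5 tip side 1.4 tcp side 1.4 f along/side/up -6.9 -0.2 -3.0 torque [1.76 0.01 0.08] w 0.0145
```

Request:
apply_moves([
  [[0, 0, -2], 0],
  [[0, 0, -4], 0],
  [[0, 0, -6], 0],
  [[0, 0, -8], 0],
])

```text
t: 8.32
position: [0.5671, -0.0356, 0.0896]
tcp_rot: [-90.0, -0.3, -173.1]
force: [0.8, -6.6, -2.3]
grip_width: 0.015
```

```bash
python3 st.py
```

```text
t 8.32 pos [ 0.5671 -0.0356  0.0896] yaw 96.94 pitch u -0.0006 tip depth est 46.7 tip side 1.2 tcp side 1.1 f along/side/up -6.7 0.0 -2.3 torque [ 1.79 -0.04  0.02] w 0.015
```

Request:
apply_moves([
  [[0, 0, -2], 0],
  [[0, 0, -4], 0],
  [[0, 0, -6], 0],
  [[0, 0, -8], 0],
])

```text
t: 8.65
position: [0.5664, -0.0285, 0.0899]
tcp_rot: [-89.9, -0.3, -173.0]
force: [1.5, -6.9, -3.0]
grip_width: 0.0146
```

```bash
python3 st.py
```

```text
t 8.65 pos [ 0.5664 -0.0285  0.0899] yaw 96.97 pitch u -0.0023 tip depth est 53.8 tip side 1.3 tcp side 1.2 f along/side/up -7.0 0.6 -3.0 torque [1.93 0.06 0.18] w 0.0146
```

Request:
apply_moves([
  [[0, 0.5, -2.5], 0],
  [[0, 0.5, -5], 0],
  [[0, 0.5, -7.5], 0],
  [[0, 0.5, -10], 0],
])

```text
t: 8.98
position: [0.5653, -0.0195, 0.0897]
tcp_rot: [-89.8, -0.3, -173.0]
force: [1.7, -6.8, -1.8]
grip_width: 0.0146
```

```bash
python3 st.py
```

```text
t 8.98 pos [ 0.5653 -0.0195  0.0897] yaw 96.99 pitch u -0.004 tip depth est 62.9 tip side 1.3 tcp side 1.2 f along/side/up -6.9 0.8 -1.8 torque [1.92 0.04 0.15] w 0.0146
```

Request:
apply_moves([
  [[0, 0.3, -2.5], 0],
  [[0, 0.3, -5], 0],
  [[0, 0.3, -7.5], 0],
  [[0, 0.3, -10], 0],
])

```text
t: 9.32
position: [0.5641, -0.0105, 0.0896]
tcp_rot: [-89.7, -0.3, -173.0]
force: [1.3, -7.1, -2.5]
grip_width: 0.0145
```

```bash
python3 st.py;  python3 - <<'E'
from rig import *
from h import *
o=get_obs();T=pose(o);ims=[]
for n in("scene","top"):
    c=camera(n);np.savez(n+"4.npz",T=T,**c)
    (x,y)=(320,180) if n=="scene" else (210,90)
    ims.append(cv2.resize(cv2.convertScaleAbs(c["pixels"][y:y+100,x:x+160,::-1],alpha=1.5),(800,500),interpolation=cv2.INTER_CUBIC)[100:400])
    p=T[:3,3];u=-T[:3,2];print(n,"pred collar front, band ctr",(proj(c,[p-.025*u,p])))
cv2.imwrite("pics/p4.png",np.vstack(ims))
E
```

```text
t 9.32 pos [ 0.5641 -0.0105  0.0896] yaw 97.01 pitch u -0.0057 tip depth est 72.0 tip side 1.1 tcp side 1.1 f along/side/up -7.2 0.5 -2.5 torque [1.87 0.01 0.05] w 0.0145
scene pred collar front, band ctr [[352.31819841 242.06622006]
 [364.89342713 242.17981561]]
top pred collar front, band ctr [[290.93301209 146.69476263]
 [278.56913815 146.81980212]]
```

View pics/p4.png

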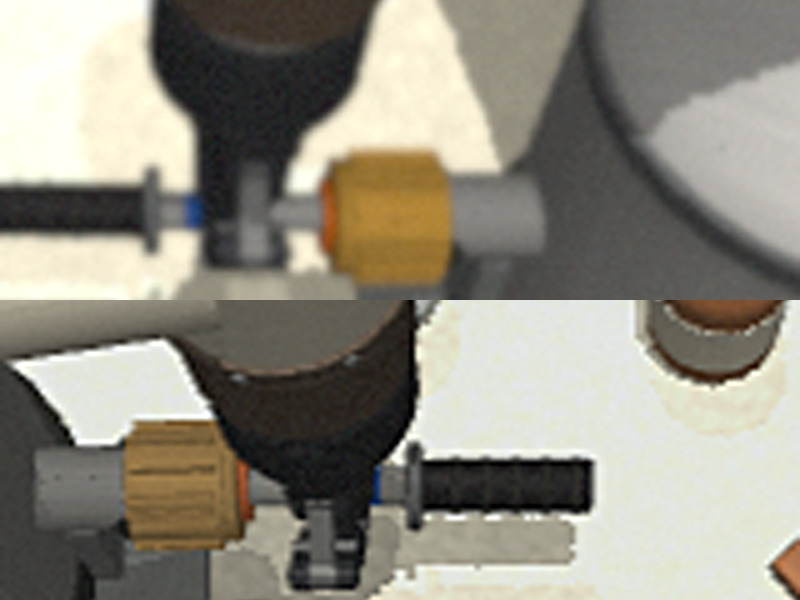

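The probe is about halfway in: the collar is about 65 mm from the seal, at scene (352,242) against seal (384,242), with no slip. Now I release it.

Request:
apply_moves([
  [[0, 0, 0.5], 0],
  [[0, 0, 0.5], 0],
  [[0, 0, 0.5], 0],
  [[0, 0, 0.5], 0],
  [[0, 0, 0.5], 0],
], hand=115)

```text
t: 9.83
position: [0.5644, -0.0096, 0.0897]
tcp_rot: [-89.8, -0.3, -173.0]
force: [-0.3, -0.0, 0.2]
grip_width: 0.0471
```

Request:
apply_moves([
  [[0, 0, 0], 0],
  [[0, 0, 0], 0],
  [[0, 0, 0], 0],
  [[0, 0, 0], 0],
])

```text
t: 10.17
position: [0.5644, -0.0096, 0.0897]
tcp_rot: [-89.8, -0.3, -173.0]
force: [-0.0, -0.2, 0.4]
grip_width: 0.0469
```

```bash
python3 st.py
```

```text
t 10.17 pos [ 0.5644 -0.0096  0.0897] yaw 97.02 pitch u -0.0039 tip depth est 72.8 tip side 1.5 tcp side 1.5 f along/side/up -0.2 -0.1 0.4 torque [-0.03 -0.04  0.01] w 0.0469
```

Request:
apply_moves([
  [[0, -10, 0], 0],
  [[0, -25, 0], 0],
  [[0, -45, 0], 0],
  [[0, -60, 0], 0],
  [[0, -70, 0], 0],
])

```text
t: 10.58
position: [0.5656, -0.0092, 0.1623]
tcp_rot: [-89.8, -0.1, -173.0]
force: [0.6, 0.3, -0.0]
grip_width: 0.0465
```

Request:
apply_moves([
  [[0, 0, 15], 0],
  [[0, 0, 30], 0],
  [[0, 0, 45], 0],
  [[0, 0, 60], 0],
  [[0, 0, 67], 0],
])

```text
t: 11.0
position: [0.5737, -0.077, 0.1628]
tcp_rot: [-89.8, -0.1, -173.0]
force: [0.6, 0.4, -0.1]
grip_width: 0.0472
```

```bash
python3 st.py;  python3 - <<'E'
from rig import *
from h import *
o=get_obs();T=pose(o);ims=[]
for n in("scene","top","wrist"):
    c=camera(n);np.savez(n+"5.npz",T=T,**c)
    (x,y)={"scene":(300,200),"top":(230,110),"wrist":(160,100)}[n]
    w,h=(160,60) if n!="wrist" else (320,80)
    im=c["pixels"][y:y+h,x:x+w,::-1] if n!="wrist" else c["pixels"][0:300,120:520,::-1]
    ims.append(cv2.resize(cv2.convertScaleAbs(im,alpha=1.5),(800,300) if n!="wrist" else (400,300),interpolation=cv2.INTER_CUBIC))
    if n=="wrist":ims[-1]=np.hstack([ims[-1],np.zeros_like(ims[-1])])
cv2.imwrite("pics/p5.png",np.vstack(ims)[:600]); cv2.imwrite("pics/w5.png",cv2.convertScaleAbs(c["pixels"][:,:,::-1],alpha=1.5))
E
```

```text
t 11.0 pos [ 0.5737 -0.077   0.1628] yaw 96.97 pitch u -0.004 tip depth est 4.8 tip side 2.6 tcp side 2.6 f along/side/up 0.3 0.6 -0.1 torque [ 0.03 -0.06  0.06] w 0.0472
```

View pics/p5.png

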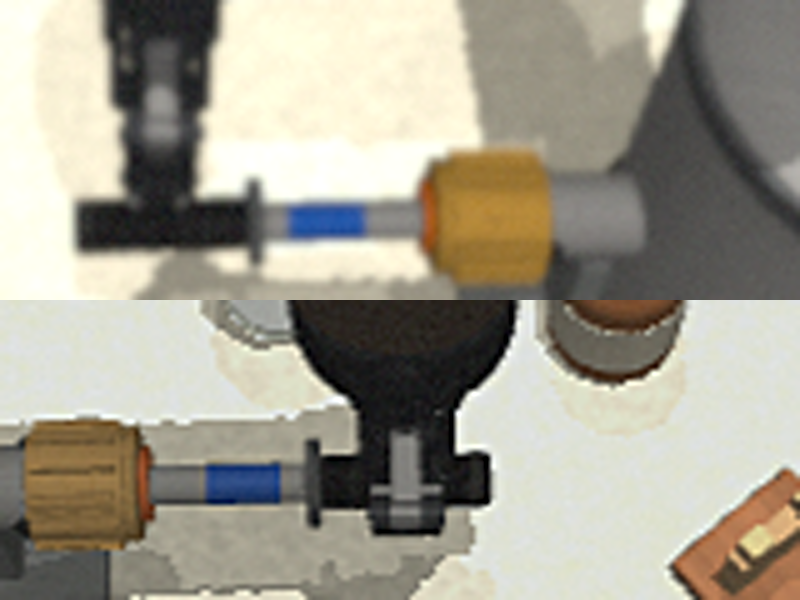

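The probe is holding in the port. The handle is centred at scene (333,245), sagging about 5 mm, and the fingers are over its middle. I descend and grip.

Request:
apply_moves([
  [[1, 25, 0], 0],
  [[1, 45, 0], 0],
  [[1, 60, 0], 0],
  [[1, 70, 0], 0],
  [[1, 77, 0], 0],
])

```text
t: 11.57
position: [0.5721, -0.0757, 0.0844]
tcp_rot: [-89.8, -0.2, -173.0]
force: [-0.4, 0.2, 0.0]
grip_width: 0.0471
```

Request:
apply_moves([
  [[0, 0, 0], 0],
  [[0, 0, 0], 0],
])

```text
t: 11.73
position: [0.5724, -0.0753, 0.0845]
tcp_rot: [-89.8, -0.2, -172.9]
force: [0.1, -1.3, -0.1]
grip_width: 0.0469
```

```bash
python3 st.py
```

```text
t 11.73 pos [ 0.5724 -0.0753  0.0845] yaw 97.07 pitch u -0.0039 tip depth est 6.6 tip side 1.3 tcp side 1.5 f along/side/up -1.3 -0.1 -0.1 torque [ 0.01  0.02 -0.  ] w 0.0469
```

Request:
apply_moves([
  [[0, 0, 0], 0],
  [[0, 0, 0], 0],
  [[0, 0, 0], 0],
  [[0, 0, 0], 0],
  [[0, 0, 0], 0],
], hand=255, squeeze=40)

```text
t: 12.15
position: [0.5729, -0.0752, 0.0851]
tcp_rot: [-89.8, -0.1, -172.9]
force: [1.9, 0.6, 0.1]
grip_width: 0.0207
```

```bash
python3 st.py
```

```text
t 12.15 pos [ 0.5729 -0.0752  0.0851] yaw 97.05 pitch u -0.0037 tip depth est 6.7 tip side 1.9 tcp side 2.0 f along/side/up 0.3 1.9 0.1 torque [-0.16  0.07  0.3 ] w 0.0207
```

Request:
apply_moves([
  [[0.4, -1, 0], 0],
  [[0.4, -2, 0], 0],
  [[0.4, -3, 0], 0],
  [[0.4, -3, 0], 0],
])

```text
t: 12.48
position: [0.5723, -0.0754, 0.088]
tcp_rot: [-89.8, -0.1, -173.0]
force: [0.7, -0.1, -3.0]
grip_width: 0.0207
```

```bash
python3 st.py
```

```text
t 12.48 pos [ 0.5723 -0.0754  0.088 ] yaw 97.05 pitch u -0.0038 tip depth est 6.6 tip side 1.3 tcp side 1.4 f along/side/up -0.2 0.6 -3.0 torque [0.24 0.07 0.22] w 0.0207
```

Request:
apply_moves([
  [[0, -0.5, -1.5], 0],
  [[0, -0.5, -3], 0],
  [[0, -0.5, -4.5], 0],
  [[0, -0.5, -6], 0],
])

```text
t: 12.82
position: [0.5716, -0.071, 0.0886]
tcp_rot: [-89.7, -0.1, -173.0]
force: [1.2, -7.0, -2.5]
grip_width: 0.0205
```

```bash
python3 st.py
```

```text
t 12.82 pos [ 0.5716 -0.071   0.0886] yaw 97.04 pitch u -0.0058 tip depth est 11.0 tip side 1.1 tcp side 1.2 f along/side/up -7.1 0.4 -2.5 torque [2.21 0.12 0.3 ] w 0.0205
```

Request:
apply_moves([
  [[0, 0, -3], 0],
  [[0, 0, -6], 0],
  [[0, 0, -9], 0],
  [[0, 0, -12], 0],
  [[0, 0, -15], 0],
])

```text
t: 13.23
position: [0.57, -0.0577, 0.0886]
tcp_rot: [-89.5, -0.2, -173.0]
force: [2.6, -8.6, -1.8]
grip_width: 0.0208
```

```bash
python3 st.py
```

```text
t 13.23 pos [ 0.57   -0.0577  0.0886] yaw 97.03 pitch u -0.008 tip depth est 24.4 tip side 1.2 tcp side 1.2 f along/side/up -8.8 1.6 -1.8 torque [2.39 0.19 0.3 ] w 0.0208
```

Request:
apply_moves([
  [[0, 0, -3], 0],
  [[0, 0, -6], 0],
  [[0, 0, -9], 0],
  [[0, 0, -12], 0],
  [[0, 0, -15], 0],
])

```text
t: 13.65
position: [0.5685, -0.0444, 0.0888]
tcp_rot: [-89.4, -0.2, -173.0]
force: [2.8, -8.3, -0.8]
grip_width: 0.0206
```

```bash
python3 st.py
```

```text
t 13.65 pos [ 0.5685 -0.0444  0.0888] yaw 97.01 pitch u -0.0102 tip depth est 37.7 tip side 1.3 tcp side 1.3 f along/side/up -8.6 1.8 -0.8 torque [2.45 0.13 0.44] w 0.0206
```

Request:
apply_moves([
  [[-0.5, -0.3, -4], 0],
  [[-0.5, -0.3, -8], 0],
  [[-0.5, -0.3, -12], 0],
  [[-0.5, -0.3, -16], 0],
  [[-0.5, -0.3, -20], 0],
])

```text
t: 14.07
position: [0.5665, -0.0264, 0.0891]
tcp_rot: [-89.3, -0.2, -173.0]
force: [2.8, -9.4, -1.2]
grip_width: 0.0202
```

```bash
python3 st.py;  python3 - <<'E'
from rig import *
from h import *
ims=[]
for n in("scene","top"):
    c=camera(n)
    (x,y)={"scene":(320,200),"top":(210,110)}[n]
    ims.append(cv2.resize(cv2.convertScaleAbs(c["pixels"][y:y+60,x:x+160,::-1],alpha=1.5),(800,300),interpolation=cv2.INTER_CUBIC))
cv2.imwrite("pics/p6.png",np.vstack(ims))
E
```

```text
t 14.07 pos [ 0.5665 -0.0264  0.0891] yaw 97.03 pitch u -0.0129 tip depth est 55.9 tip side 1.5 tcp side 1.6 f along/side/up -9.7 1.7 -1.2 torque [ 2.73 -0.01  0.39] w 0.0202
```

View pics/p6.png

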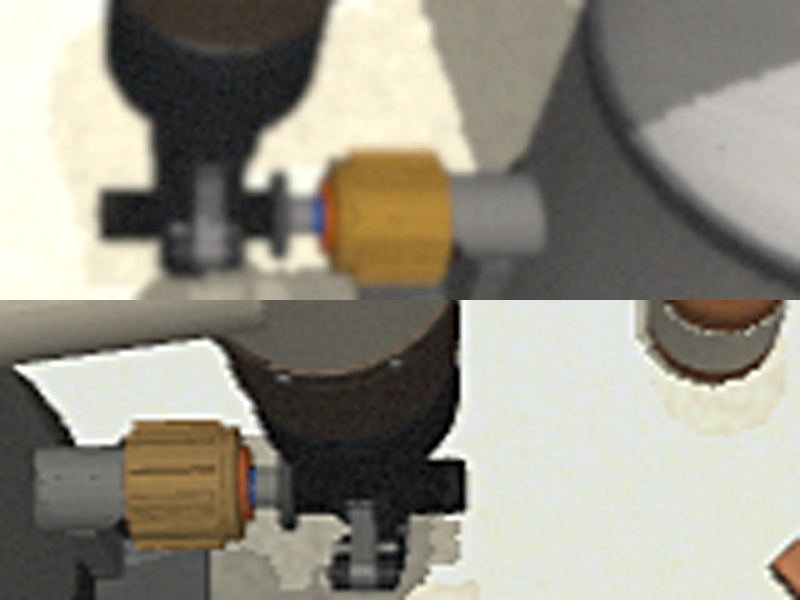

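The collar is about 13 mm from the seal: scene collar (377,242), seal (384,243). Now I creep.

Request:
apply_moves([
  [[-0.4, -0.2, -2], 0],
  [[-0.4, -0.2, -4], 0],
  [[-0.4, -0.2, -6], 0],
  [[-0.4, -0.2, -8], 0],
])

```text
t: 14.5
position: [0.5656, -0.0183, 0.0891]
tcp_rot: [-89.3, -0.2, -173.0]
force: [2.0, -9.4, -1.6]
grip_width: 0.0206
```

```bash
python3 st.py
```

```text
t 14.5 pos [ 0.5656 -0.0183  0.0891] yaw 97.05 pitch u -0.0127 tip depth est 64.0 tip side 1.6 tcp side 1.7 f along/side/up -9.6 0.9 -1.6 torque [ 2.66 -0.01  0.28] w 0.0206
```

Request:
apply_moves([
  [[0, 0, -1], 0],
  [[0, 0, -2], 0],
  [[0, 0, -3], 0],
  [[0, 0, -4], 0],
])

```text
t: 14.83
position: [0.5653, -0.0155, 0.0892]
tcp_rot: [-89.2, -0.3, -172.9]
force: [2.3, -8.6, -0.7]
grip_width: 0.0207
```

```bash
python3 st.py
```

```text
t 14.83 pos [ 0.5653 -0.0155  0.0892] yaw 97.07 pitch u -0.0145 tip depth est 66.8 tip side 1.5 tcp side 1.7 f along/side/up -8.8 1.2 -0.7 torque [2.53 0.03 0.47] w 0.0207
```

Request:
apply_moves([
  [[0, 0, -1], 0],
  [[0, 0, -2], 0],
  [[0, 0, -3], 0],
  [[0, 0, -4], 0],
])

```text
t: 15.17
position: [0.5649, -0.0128, 0.0893]
tcp_rot: [-89.1, -0.3, -172.9]
force: [1.5, -9.4, -1.8]
grip_width: 0.0208
```

```bash
python3 st.py
```

```text
t 15.17 pos [ 0.5649 -0.0128  0.0893] yaw 97.08 pitch u -0.0163 tip depth est 69.5 tip side 1.4 tcp side 1.6 f along/side/up -9.5 0.3 -1.8 torque [2.83 0.09 0.46] w 0.0208
```

Request:
apply_moves([
  [[0, 0, -0.8], 0],
  [[0, 0, -1.6], 0],
  [[0, 0, -2.4], 0],
])

```text
t: 15.42
position: [0.5646, -0.0116, 0.0894]
tcp_rot: [-89.0, -0.3, -172.9]
force: [3.4, -9.8, -1.5]
grip_width: 0.0203
```

```bash
python3 st.py
```

```text
t 15.42 pos [ 0.5646 -0.0116  0.0894] yaw 97.09 pitch u -0.0181 tip depth est 70.7 tip side 1.4 tcp side 1.5 f along/side/up -10.1 2.2 -1.5 torque [2.86 0.03 0.54] w 0.0203
```

Request:
apply_moves([
  [[0, 0, -0.8], 0],
  [[0, 0, -1.6], 0],
  [[0, 0, -2.4], 0],
])

```text
t: 15.67
position: [0.5645, -0.0106, 0.0895]
tcp_rot: [-88.8, -0.4, -172.9]
force: [3.4, -10.9, -1.4]
grip_width: 0.0204
```

```bash
python3 st.py
```

```text
t 15.67 pos [ 0.5645 -0.0106  0.0895] yaw 97.11 pitch u -0.0201 tip depth est 71.7 tip side 1.3 tcp side 1.5 f along/side/up -11.2 2.0 -1.4 torque [3.17 0.04 0.6 ] w 0.0204
```

Request:
apply_moves([
  [[0, 0, -0.8], 0],
  [[0, 0, -1.6], 0],
  [[0, 0, -2.4], 0],
])

```text
t: 15.92
position: [0.5644, -0.0096, 0.0896]
tcp_rot: [-88.7, -0.4, -172.9]
force: [2.5, -9.7, -2.9]
grip_width: 0.0205
```

```bash
python3 st.py
```

```text
t 15.92 pos [ 0.5644 -0.0096  0.0896] yaw 97.13 pitch u -0.0221 tip depth est 72.8 tip side 1.3 tcp side 1.6 f along/side/up -9.9 1.3 -2.9 torque [2.96 0.01 0.59] w 0.0205
```

Request:
apply_moves([
  [[0, 0, -0.8], 0],
  [[0, 0, -1.6], 0],
  [[0, 0, -2.4], 0],
  [[0, 0, -3], 0],
])

```text
t: 16.25
position: [0.5644, -0.0093, 0.0897]
tcp_rot: [-88.5, -0.5, -172.8]
force: [6.0, -17.7, -3.3]
grip_width: 0.0206
```

```bash
python3 st.py;  python3 - <<'E'
from rig import *
from h import *
ims=[]
for n in("scene","top"):
    c=camera(n)
    (x,y)={"scene":(360,215),"top":(225,120)}[n]
    ims.append(cv2.resize(cv2.convertScaleAbs(c["pixels"][y:y+50,x:x+67,::-1],alpha=1.5),(400,300),interpolation=cv2.INTER_CUBIC))
cv2.imwrite("pics/p7.png",np.hstack(ims))
E
```

```text
t 16.25 pos [ 0.5644 -0.0093  0.0897] yaw 97.17 pitch u -0.0259 tip depth est 73.1 tip side 1.2 tcp side 1.6 f along/side/up -18.3 3.8 -3.3 torque [5.1  0.01 1.1 ] w 0.0206
```

View pics/p7.png

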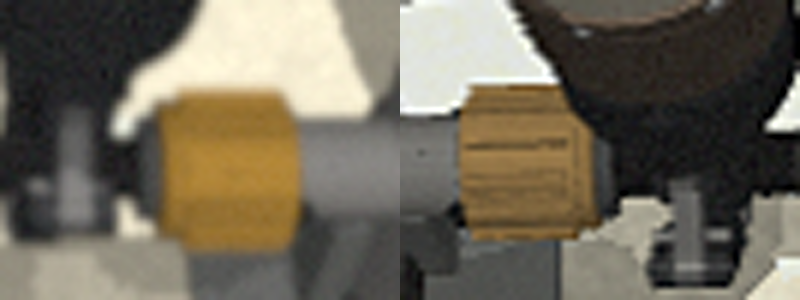

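I felt the hard stop at 18 N. The collar is flush on the nut and no orange shows: scene (386,242), top (325,145 region). I ease the push and let go.

Request:
apply_moves([
  [[0, 0, 0], 0],
  [[0, 0, 0], 0],
])

```text
t: 16.52
position: [0.5645, -0.0097, 0.0897]
tcp_rot: [-88.5, -0.5, -172.9]
force: [2.1, -4.4, -1.9]
grip_width: 0.0207
```

Request:
apply_moves([
  [[0, 0, 0], 0],
  [[0, 0, 0], 0],
  [[0, 0, 0], 0],
  [[0, 0, 0], 0],
  [[0, 0, 0], 0],
], hand=115)

```text
t: 16.93
position: [0.5644, -0.0092, 0.0898]
tcp_rot: [-88.5, -0.5, -172.8]
force: [-0.0, 0.7, 0.2]
grip_width: 0.0467
```

Request:
apply_moves([
  [[0, -8, 0], 0],
  [[0, -20, 0], 0],
  [[0, -40, 0], 0],
  [[0, -65, 0], 0],
  [[0, -90, 0], 0],
])

```text
t: 17.35
position: [0.5645, -0.0068, 0.181]
tcp_rot: [-88.5, -0.5, -172.8]
force: [0.5, 0.1, 0.0]
grip_width: 0.0469
```

Request:
apply_moves([
  [[0, -10, 20], 0],
  [[0, -20, 45], 0],
  [[0, -20, 75], 0],
  [[0, -20, 105], 0],
  [[0, -20, 120], 0],
])

```text
t: 17.77
position: [0.5798, -0.1276, 0.2053]
tcp_rot: [-88.5, -0.4, -172.9]
force: [-0.5, -0.2, -0.7]
grip_width: 0.0469
```

```bash
python3 st.py;  python3 - <<'E'
from rig import *
from h import *
ims=[]
for n in("scene","top"):
    c=camera(n);np.savez(n+"8.npz",**c)
    (x,y)={"scene":(320,200),"top":(210,110)}[n]
    ims.append(cv2.resize(cv2.convertScaleAbs(c["pixels"][y:y+60,x:x+160,::-1],alpha=1.5),(800,300),interpolation=cv2.INTER_CUBIC))
cv2.imwrite("pics/p8.png",np.vstack(ims))
E
```

```text
t 17.77 pos [ 0.5798 -0.1276  0.2053] yaw 97.09 pitch u -0.0262 tip depth est -46.2 tip side 2.2 tcp side 2.4 f along/side/up -0.1 -0.6 -0.7 torque [-0.08 -0.01  0.02] w 0.0469
```

View pics/p8.png

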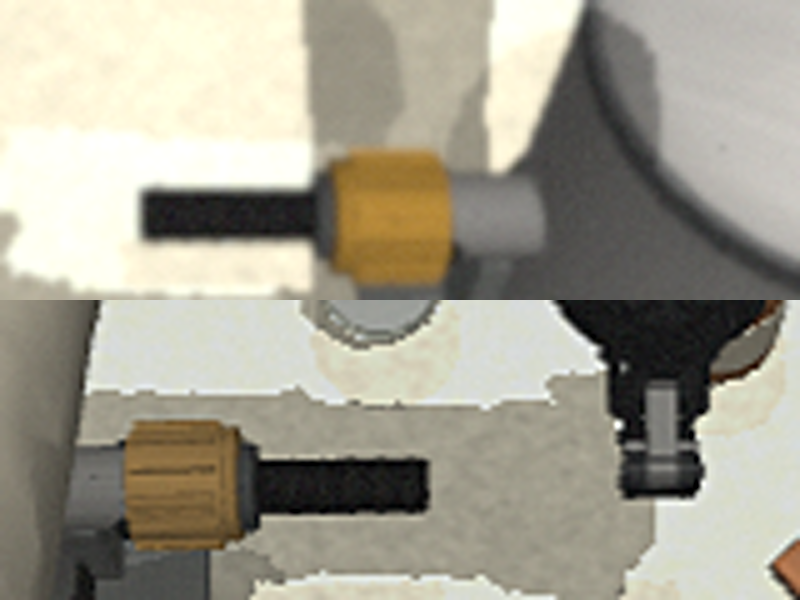

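```bash
python3 -c "
from rig import *
print(job_done())"
```

```text
the job is handed in; nothing more can be done
None
```

The probe is seated in the port, let go, and the job is handed in; `job_done` reports no verdict, so I don't know how it was judged. The clock read 17.8 s of the 70 s allowed before I handed in.

- **First hold:** I lifted the probe by the blue band and slid it about halfway in. The shoes dragged at about 7 N. I let go with the collar about 65 mm short of the seal, and the probe sagged about 5 mm at its handle.
- **Second hold:** I took the black handle and levelled the probe. I crept in at about 9–11 N until the hard stop, where the force reached 18 N along the bore. That is a little over the suggested 15 N, but below the 45 N limit as far as the wrist reading shows. Then I eased off, opened the gripper and backed away.
- **Last checks:** In the scene and top views the collar is flush on the nut, no orange shows and the handle is in line with the bore. The tool reads no outside force. The beaker and bottle were not touched as far as I could tell, but I did not measure their positions again.
- **Disagreement:** My camera estimate of the mouth was about 12 mm off from where the shoes were first felt, so I used feel to find the depth. The tool tilted about 1.5° during the push, with no sign of wedging.

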